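Find the rocking corner of an assembly jig and press its shim flat

TASK

The jig plate on the assembly bench does not sit firmly. Press down on its bare corners with a fingertip, one after another, until you find the one that rocks (it dips and springs back), then press the shim lever that sticks out from under that same corner down flat. Leave the other three shims standing up, and do not lift or shove the plate, the switch housings on it or the things around it.

Things in the scene. Friction and masses are not known exactly. Their poses are not given: they have to be found in the camera images.
- base: Brown wooden base board of the jig, 200 mm (x) by 400 mm (y) by 10 mm thick, fixed to the bench; origin at the centre of its underside on the bench, x away from the robot, y to the left, z up.
- plate: Aluminium jig plate, 150 mm (x) by 240 mm (y) by 12 mm thick, about 1.4 to 1.8 kg, loose, resting above the base board on a hidden seat and a small sprung pin under each corner. Origin at the centre of its underside, 41 mm above the bench; axes as the base's. A brown nest with four switch housings fills its middle (60 mm in x, 160 mm in y); the corners are bare.
- corner_near_left (a point): Place to press on the plate's near left corner (near = towards the robot, left = +y): top face, above its hidden seat, 19 mm in from the x edge, 16 mm from the y end, 53 mm above the bench. Sound corners are solid. One, a different one each time, not to be told by eye, has a short seat: it dips 3 to 3.5 mm under 3 to 6 N, stops hard, and springs back when let go.
- corner_near_right (a point): Place to press on the plate's near right corner (near = towards the robot, left = +y): top face, above its hidden seat, 19 mm in from the x edge, 16 mm from the y end, 53 mm above the bench. Sound corners are solid. One, a different one each time, not to be told by eye, has a short seat: it dips 3 to 3.5 mm under 3 to 6 N, stops hard, and springs back when let go.
- corner_far_left (a point): Place to press on the plate's far left corner (near = towards the robot, left = +y): top face, above its hidden seat, 19 mm in from the x edge, 16 mm from the y end, 53 mm above the bench. Sound corners are solid. One, a different one each time, not to be told by eye, has a short seat: it dips 3 to 3.5 mm under 3 to 6 N, stops hard, and springs back when let go.
- corner_far_right (a point): Place to press on the plate's far right corner (near = towards the robot, left = +y): top face, above its hidden seat, 19 mm in from the x edge, 16 mm from the y end, 53 mm above the bench. Sound corners are solid. One, a different one each time, not to be told by eye, has a short seat: it dips 3 to 3.5 mm under 3 to 6 N, stops hard, and springs back when let go.
- leaf_near_left (a point): Point on top of the near left shim's leaf, 45 mm along it from its pivot. The leaf, steel, 26 mm wide, 5 thick, reaches 70 mm from the pivot, out in base +y from under the plate's corner. Raised about 34 degrees at the start: this point 42 mm above the bench, the end 55. Flat: level, top 17 mm above the bench; this point swings 8 mm further out and down.
- shim_near_left (a joint): Angle of the near left shim (cam lever, pivot 18 mm above the bench, axis along base x), rad: 0 = fully raised (starts at 0 to 0.06), 0.60 = flat, at its stop. Stiff hinge: 3 to 6 N on the leaf moves it, it stays where left and does not spring back. Flat, its cam packs up that corner's seat by about 3.5 mm.
- leaf_near_right (a point): Point on top of the near right shim's leaf, 45 mm along it from its pivot. The leaf, steel, 26 mm wide, 5 thick, reaches 70 mm from the pivot, out in base -y from under the plate's corner. Raised about 34 degrees at the start: this point 42 mm above the bench, the end 55. Flat: level, top 17 mm above the bench; this point swings 8 mm further out and down.
- shim_near_right (a joint): Angle of the near right shim (cam lever, pivot 18 mm above the bench, axis along base x), rad: 0 = fully raised (starts at 0 to 0.06), 0.60 = flat, at its stop. Stiff hinge: 3 to 6 N on the leaf moves it, it stays where left and does not spring back. Flat, its cam packs up that corner's seat by about 3.5 mm.
- leaf_far_left (a point): Point on top of the far left shim's leaf, 45 mm along it from its pivot. The leaf, steel, 26 mm wide, 5 thick, reaches 70 mm from the pivot, out in base +y from under the plate's corner. Raised about 34 degrees at the start: this point 42 mm above the bench, the end 55. Flat: level, top 17 mm above the bench; this point swings 8 mm further out and down.
- shim_far_left (a joint): Angle of the far left shim (cam lever, pivot 18 mm above the bench, axis along base x), rad: 0 = fully raised (starts at 0 to 0.06), 0.60 = flat, at its stop. Stiff hinge: 3 to 6 N on the leaf moves it, it stays where left and does not spring back. Flat, its cam packs up that corner's seat by about 3.5 mm.
- leaf_far_right (a point): Point on top of the far right shim's leaf, 45 mm along it from its pivot. The leaf, steel, 26 mm wide, 5 thick, reaches 70 mm from the pivot, out in base -y from under the plate's corner. Raised about 34 degrees at the start: this point 42 mm above the bench, the end 55. Flat: level, top 17 mm above the bench; this point swings 8 mm further out and down.
- shim_far_right (a joint): Angle of the far right shim (cam lever, pivot 18 mm above the bench, axis along base x), rad: 0 = fully raised (starts at 0 to 0.06), 0.60 = flat, at its stop. Stiff hinge: 3 to 6 N on the leaf moves it, it stays where left and does not spring back. Flat, its cam packs up that corner's seat by about 3.5 mm.
- housing0_mid (a point): Centre, half-way up, of black switch housing 0 standing loose in the plate's nest: 32 x 24 x 34 mm tall, its top 87 mm above the bench. Bystander: leave in its nest.
- housing1_mid (a point): Centre, half-way up, of black switch housing 1 standing loose in the plate's nest: 32 x 24 x 34 mm tall, its top 87 mm above the bench. Bystander: leave in its nest.
- housing2_mid (a point): Centre, half-way up, of black switch housing 2 standing loose in the plate's nest: 32 x 24 x 34 mm tall, its top 87 mm above the bench. Bystander: leave in its nest.
- housing3_mid (a point): Centre, half-way up, of black switch housing 3 standing loose in the plate's nest: 32 x 24 x 34 mm tall, its top 87 mm above the bench. Bystander: leave in its nest.
- housing_spare_mid (a point): Centre, half-way up, of a spare black switch housing, 32 x 24 x 34 mm tall, standing loose on one end of the base board between two shims. Bystander.
- pot_mid (a point): Centre, half-way up, of a small aluminium screw pot, 36 mm across, 30 mm tall, standing loose on the other end of the base board between two shims. Bystander.
- driver_mid (a point): Middle of the grip of an electric screwdriver lying on the bench to the right of the jig, about 220 mm long and 36 mm thick. Bystander.
- plate_top (a point): Centre of the plate's top face, on the bottom of the nest, 53 mm above the bench.

How it is judged:
By the outcome, as a careful person would: the job done as asked, in the order asked, and still so for the second after the job is handed in, with the robot touching nothing.
It also fails if it takes over 48 s, if anything falls off the work surface, if the arm or the gripper's body presses on something with over 40 N, if the wrist force passes 120 N, or if a joint passes its speed limit or range.

ROBOT

A 6-joint arm with a two-finger parallel gripper is mounted at the origin on the work surface. World frame = base frame: x ahead of the robot, y to its left, z up, the work surface at z = 0. Lengths are in m, angles in rad, forces in N, time in s.
With the tool pointing down it reaches from about 0.35 to 0.975 m from the base axis. Payload 7.1 kg.
Tool frame: the origin (TCP) lies midway between the tips of the shut fingers; the grasp point (between the pads) lies 19 mm behind it; x points along the fingers, y is the direction in which the jaws open and shut, and the axes are right-handed (so a half turn about x gives the same grasp; the last joint's range is limited). The gripper opens to 88 mm and grips with 3 to 60 N. Pads are 20 mm wide; open, the fingers measure 115 mm over their backs; the gripper's body (75 mm by 178 mm) begins 61 mm behind the grasp point.
Start: joints at [-1.279, 0.423, 1.63, -0, 1.089, -0.019], TCP at [0.191, -0.595, 0.223] pointing down, gripper open.
Joint ranges: [-3, 3], [-0.9, 2.11], [0.09, 2.58], [-1.31, 4.45], [0.11, 2.69], [-2.54, 2.54]. Speed limits (rad/s): [2.39, 2.39, 3.01, 3.14, 3.14, 3.14].

INTERFACE

Orientations are given as a unit quaternion [x, y, z, w].
In Python, from bench import * gives the robot as it stands.
- The arm moves only by the tool play_rows, never from a script. Its argument "plan" is a list that holds one entry, the list of rows, each a list of 5 numbers: the closure, from -1 (fully open) to 1 (shut), so that 0 is half open, then the shift along the tool's x, y, z in m, then the turn about the tool's x in rad. In form: [[[fingers, tx, ty, tz, roll], ...]]. A call has 1 to 20 rows; each row is the pose to reach, as a shift and turn from the pose commanded when the call began, along the tool's axes at that moment; what a row does not reach only later rows make up. A row lasts 1/12 s, in which the tool goes at most 41.7 mm and 7.16 degrees, less where a joint would pass 70% of its speed; a pose out of reach is approached as far as the arm can. A call with a gripper value outside its range is refused whole. The fingers move at their own pace and stop on an object; "newtons" is the grip in N (left out, the last holds). Time passes only in rows, so rows that repeat a pose let the fingers close. It gives the time, the measured TCP pose, the force and the opening at its end, in the units of the state.
- read_state(): the state, without advancing time (a new reading comes with each control period).
- camera(name): name is "scene" or "side" or "wrist"; returns (picture, depth): 480x640x3 uint8, red, green, blue; 480x640 float32, m along the optical axis (not along the pixel's ray), 0 where there is no reading.
- calibration(name): a dict with "mtx" (3x3 intrinsics, pixels), "k1" (the pictures are not rectified: a ray, as slopes to the right and down, at radius r is drawn at 1 + k1 r^2 times it, then the intrinsics apply), "R" (3x3) and "t" (3): a world point X has camera coordinates R X + t; the wrist camera has in their place "T_tool_cam" (4x4, takes a point from camera to tool coordinates, whose origin is the TCP and whose axes are the tool frame's). Camera axes: x right, y down, z forward; pixel columns grow to the right and rows downward; lengths in m; the calibration is good to about 2 mm. A picture is of the moment at which its call begins: read the wrist's pose just before it. calibration takes no time and is no camera call.
- hand_in(): hands the job in, once; it reports no verdict.
The state is a dict: "clock": time; "joint_pos": joint angles; "joint_vel": joint speeds; "joint_efforts": joint torques, N m; "eef_pos": TCP position; "tcp_rot": TCP orientation; "wrist_force": force on the tool from outside, world axes, zero at the start; "ft_torque": the same for the moment, N m; "opening": finger opening in m.
Only numpy, scipy, OpenCV 4.12 (cv2) and the standard library are available. Lean on these libraries where they do the work, as an engineer would, in place of code of your own. Each camera call takes 0.05 s, during which the arm holds its last target.

## Working session

There is one attempt and no reset: what is moved stays moved. The work goes in short steps, Python scripts to look and compute and a tool call to move; the robot and the scene stay as the last step left them, time stands still between calls to the robot, and variables do not carry over. Pictures are saved under pics/ and viewed, and the job is handed in when it is done.

Besides the shell and the picture viewer there is one more tool, called after "Emit:" in YAML: its name, and indented under it one key for each argument. play_rows: Moves the arm, as the interface text tells. Its arguments: {"type":"object","properties":{"plan":{"type":"array"},"newtons":{"type":"number"}},"required":["plan"]}

```bash
mkdir -p pics; python3 - <<'E'
from bench import *
import cv2,numpy as np
s=read_state();print(s)
for n in["scene","side"]:
    p,d=camera(n);cv2.imwrite(f"pics/{n}0.png",p[:,:,::-1]);np.save(f"pics/{n}0.npy",d);print(n,calibration(n))
print(calibration("wrist"))
E
```

```text
{'clock': 0.0, 'joint_pos': array([-1.27900821e+00,  4.23820429e-01,  1.63069992e+00,  5.90233066e-07,
        1.08861515e+00, -1.90011319e-02]), 'joint_vel': array([ 0.00034354,  0.00065618, -0.00054472, -0.00093331, -0.00058999,
       -0.00023747]), 'joint_efforts': array([ 4.46161421e-04, -5.44629407e+01, -2.73673546e+01,  6.42052386e-02,
        2.28650233e-02, -1.06412872e-04]), 'eef_pos': array([ 0.19099178, -0.59450561,  0.22191055]), 'tcp_rot': array([-0.69851234, -0.10997921,  0.69866031, -0.10889834]), 'wrist_force': array([-0.15285638, -0.3468645 ,  0.01020131]), 'ft_torque': array([0.00400657, 0.06087832, 0.0211073 ]), 'opening': 0.08808886326124404}
scene {'mtx': array([[611.945797  ,   0.        , 315.17024533],
       [  0.        , 611.945797  , 240.49565076],
       [  0.        ,   0.        ,   1.        ]]), 'k1': 0.03237892270980626, 'R': array([[ 0.61071132,  0.79179184, -0.00986729],
       [ 0.65617789, -0.51300837, -0.55340129],
       [-0.44324062,  0.33149374, -0.83285632]]), 't': array([-0.26459603, -0.38120649,  1.32902392])}
side {'mtx': array([[479.519
[... 215 characters left out ...]
031],
       [-0.34614071,  0.62983452, -0.69533811],
       [ 0.32651634, -0.61394562, -0.71865002]]), 't': array([0.45381136, 0.30230935, 0.60442687])}
{'mtx': array([[421.79553495,   0.        , 323.51659547],
       [  0.        , 421.79553495, 242.70028336],
       [  0.        ,   0.        ,   1.        ]]), 'k1': -0.10193177164030374, 'T_tool_cam': array([[-4.05529992e-04, -2.72964443e-01,  9.62024037e-01,
        -1.63630839e-01],
       [ 9.99998520e-01,  1.49773702e-03,  8.46505194e-04,
         3.94516027e-04],
       [-1.67192483e-03,  9.62022957e-01,  2.72963432e-01,
        -7.47222264e-02],
       [ 0.00000000e+00,  0.00000000e+00,  0.00000000e+00,
         1.00000000e+00]])}
```

View pics/scene0.png

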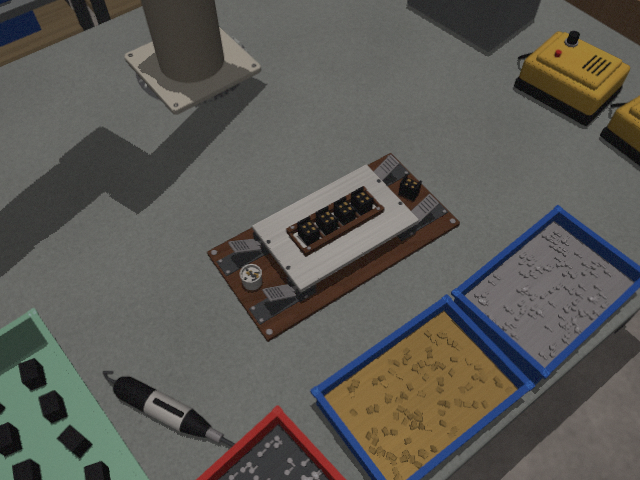

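View pics/side0.png

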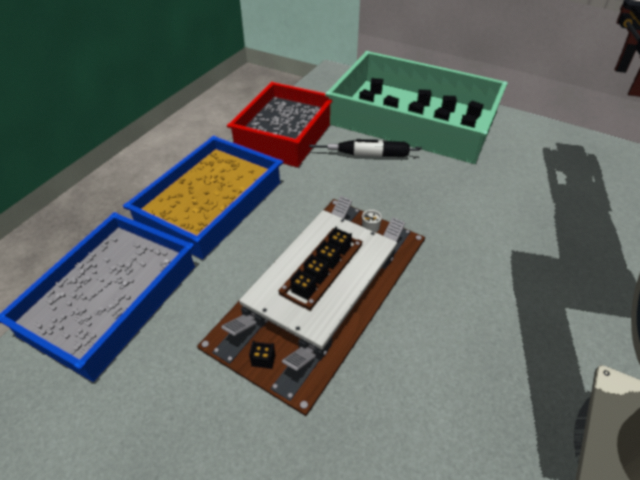

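```bash
python3 - <<'E'
import cv2
p=cv2.imread("pics/scene0.png")[145:345,200:466];cv2.imwrite("pics/sc_crop.png",cv2.resize(p,None,fx=3,fy=3,interpolation=cv2.INTER_CUBIC))
p=cv2.imread("pics/side0.png")[190:420,190:435];cv2.imwrite("pics/si_crop.png",cv2.resize(p,None,fx=2.6,fy=2.6,interpolation=cv2.INTER_CUBIC))
E
```

```text
(no output)
```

View pics/sc_crop.png

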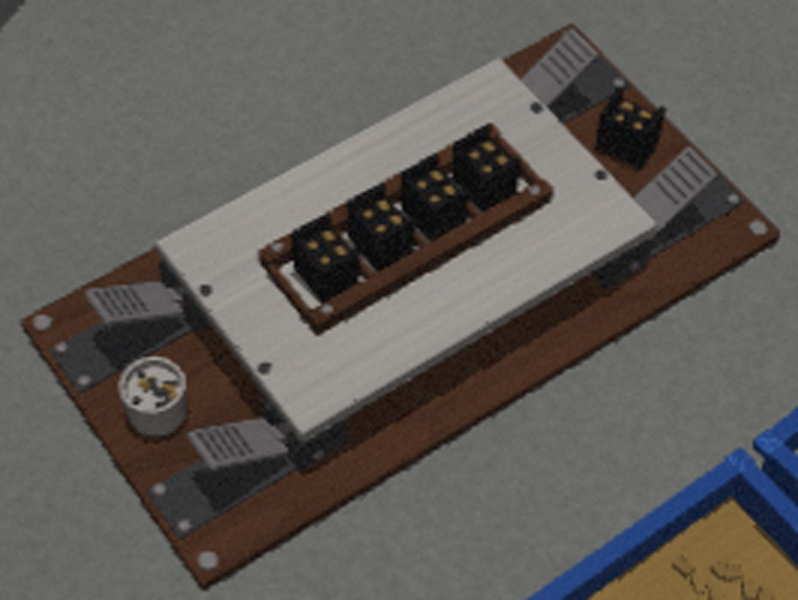

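View pics/si_crop.png

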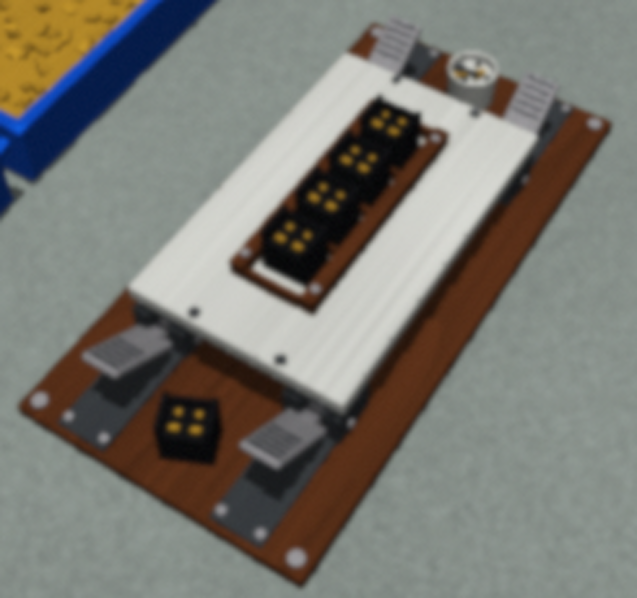

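```bash
cat > h.py <<'E'
from bench import *
import numpy as np,cv2
from scipy.spatial.transform import Rotation as Rot
def unproj(c,px,z):
    f=c["mtx"];d=np.array([c["k1"],0,0,0,0.])
    q=cv2.undistortPoints(np.array(px,float).reshape(-1,1,2),f,d).reshape(-1,2)
    o=-c["R"].T@c["t"];r=np.c_[q,np.ones(len(q))]@c["R"]
    return o+r*((z-o[2])/r[:,2])[:,None]
E
python3 - <<'E'
from h import *
sc=np.array([(500,58),(157,246),(303,437),(655,222)])/3-.33+[200,145]
sb=np.array([(573,24),(22,322),(203,588),(778,237)])/3-.33+[200,145]
si=np.array([(340,412),(540,130),(347,52),(130,290)])/2.6-.3+[190,190]
def fit(P,lx,ly):
    c=P.mean(0)[:2]; L=np.array([(-lx,ly),(-lx,-ly),(lx,-ly),(lx,ly)])/2
    Q=P[:,:2]-c; H=L.T@Q; a=np.arctan2(H[0,1]-H[1,0],H[0,0]+H[1,1])
    R=np.array([[np.cos(a),-np.sin(a)],[np.sin(a),np.cos(a)]])
    print(c,a,np.round((Q-L@R.T)*1e3,1).tolist());return c,a,R
for n,P,z,l in[("scene",sc,.053,(.15,.24)),("scene",sb,.01,(.2,.4)),("side",si,.053,(.15,.24))]:
    fit(unproj(calibration(n),P,z),*l)
E
```

```text
[ 0.54627363 -0.04342141] -0.05480713620490205 [[1.7, 0.4], [1.6, 0.6], [-0.8, 0.2], [-2.4, -1.1]]
[ 0.54678424 -0.0442271 ] -0.06463200963595035 [[0.1, -0.2], [1.2, 1.8], [-0.1, 1.5], [-1.2, -3.1]]
[ 0.54272216 -0.04122697] -0.056207524466213736 [[1.7, 4.0], [1.5, -3.8], [-1.5, -0.4], [-1.7, 0.2]]
```

```bash
cat >> h.py <<'E'
PC=np.array([.5453,-.0428]);A=-.057
RB=np.array([[np.cos(A),-np.sin(A)],[np.sin(A),np.cos(A)]])
def loc(x,y): return PC+RB@[x,y]
def goto(t):  # world target -> shift in tool axes from current measured
    s=read_state();R=Rot.from_quat(s["tcp_rot"]).as_matrix();return R.T@(np.array(t)-s["eef_pos"])
E
python3 - <<'E'
from h import *
s=read_state();R=Rot.from_quat(s["tcp_rot"]).as_matrix();print(R.round(3))
for a in(-1,1):
  for b in(-1,1):
    p=loc(.056*a,.104*b);print(a,b,p,goto([*p,.1]))
print(np.arctan2(R[1,1],R[0,1]))
# leaf geometry from scene depth
d=np.load("pics/scene0.npy");c=calibration("scene")
v,u=np.mgrid[145:345,200:466];px=np.c_[u.ravel(),v.ravel()].astype(float)
q=cv2.undistortPoints(px.reshape(-1,1,2),c["mtx"],np.array([c["k1"],0,0,0,0.])).reshape(-1,2)
Z=d[145:345,200:466].ravel();X=(np.c_[q,np.ones(len(q))]*Z[:,None]-c["t"])@c["R"]
L=np.c_[(X[:,:2]-PC)@RB,X[:,2]]
for sx in(-1,1):
  for sy in(-1,1):
    # leaf height profile along y
    for y0 in np.arange(.11,.2,.008):
      m=(abs(L[:,0]-sx*.056)<.012)&(abs(L[:,1]*sy-y0)<.004)
      print((round(y0,3),round(float(np.percentile(L[m,2],80))*1e3)) if m.any() else '-',end=' ')
    print(sx,sy)
    m=(L[:,2]>.035)&(L[:,2]<.07)&(L[:,1]*sy>.127)&(L[:,1]*sy<.19)&(L[:,0]*sx>.03);print(np.percentile(L[m,0],[3,50,97]),m.sum(),np.percentile(L[m,1],[3,97]))
E
```

```text
[[-0.     0.306 -0.952]
 [ 0.001 -0.952 -0.306]
 [-1.    -0.001 -0.   ]]
-1 -1 [ 0.48346616 -0.14344083] [ 0.12245045 -0.33990952 -0.4164003 ]
-1 1 [0.49531574 0.06422137] [ 0.122712   -0.53399507 -0.49119822]
1 -1 [ 0.59528426 -0.14982137] [ 0.12239917 -0.29963375 -0.520908  ]
1 1 [0.60713384 0.05784083] [ 0.12266072 -0.4937193  -0.59570592]
-1.2599513174304515
(np.float64(0.11), 54) (np.float64(0.118), 53) (np.float64(0.126), 30) (np.float64(0.134), 35) (np.float64(0.142), 41) (np.float64(0.15), 45) (np.float64(0.158), 51) (np.float64(0.166), 54) (np.float64(0.174), 13) (np.float64(0.182), 13) (np.float64(0.19), 13) (np.float64(0.198), 11) -1 -1
[-0.06609731 -0.05302251 -0.04166202] 252 [-0.1685781  -0.13631699]
(np.float64(0.11), 55) (np.float64(0.118), 54) - (np.float64(0.134), 35) (np.float64(0.142), 40) (np.float64(0.15), 45) (np.float64(0.158), 50) (np.float64(0.166), 54) (np.float64(0.174), 12) (np.float64(0.182), 12) (np.float64(0.19), 12) (np.float64(0.198), 12) -1 1
[-0.06451432 -0.05175091 -0.03977971] 273 [0.13813372 0.16818868]
(np.float64(0.11), 55) (np.float64(0.118), 53) (np.float64(0.126), 30) (np.float64(0.134), 34) (np.float64(0.142), 40) (np.float64(0.15), 45) (np.float64(0.158), 50) (np.float64(0.166), 55) (np.float64(0.174), 13) (np.float64(0.182), 13) (np.float64(0.19), 13) (np.float64(0.198), 11) 1 -1
[0.04100727 0.05374367 0.0654898 ] 288 [-0.16879281 -0.1372303 ]
(np.float64(0.11), 55) (np.float64(0.118), 54) (np.float64(0.126), 29) (np.float64(0.134), 34) (np.float64(0.142), 39) (np.float64(0.15), 43) (np.float64(0.158), 48) (np.float64(0.166), 52) (np.float64(0.174), 12) (np.float64(0.182), 12) (np.float64(0.19), 13) (np.float64(0.198), 10) 1 1
[0.04241173 0.05582503 0.06746807] 294 [0.13827705 0.16892297]
```

Emit:
play_rows:
  plan:
    - [[1,0.02,-0.34,-0.416,-1.203],[1,0.02,-0.34,-0.416,-1.203],[1,0.02,-0.34,-0.416,-1.203],[1,0.02,-0.34,-0.416,-1.203],[1,0.02,-0.34,-0.416,-1.203],[1,0.02,-0.34,-0.416,-1.203],[1,0.02,-0.34,-0.416,-1.203],[1,0.02,-0.34,-0.416,-1.203],[1,0.02,-0.34,-0.416,-1.203],[1,0.02,-0.34,-0.416,-1.203],[1,0.02,-0.34,-0.416,-1.203],[1,0.02,-0.34,-0.416,-1.203],[1,0.06,-0.34,-0.416,-1.203],[1,0.1,-0.34,-0.416,-1.203],[1,0.13,-0.34,-0.416,-1.203],[1,0.13,-0.34,-0.416,-1.203],[1,0.13,-0.34,-0.416,-1.203],[1,0.13,-0.34,-0.416,-1.203]]

```text
clock: 1.6
eef_pos: [0.4838, -0.1447, 0.094]
tcp_rot: [0.514, 0.485, -0.514, 0.486]
wrist_force: [0.2, 0.3, 0.5]
opening: 0.0003
```

```bash
python3 - <<'E'
from h import *
s=read_state();R=Rot.from_quat(s["tcp_rot"]).as_matrix();print(R.round(3),s["eef_pos"],s["wrist_force"],s["joint_pos"])
print(RB.T@(s["eef_pos"][:2]-PC),goto([*loc(-.056,-.104),.06]))
p,d=camera("wrist");cv2.imwrite("pics/w1.png",p[:,:,::-1])
p,d=camera("scene");cv2.imwrite("pics/s1.png",p[:,:,::-1])
E
```

```text
[[ 0.001  0.998 -0.057]
 [-0.    -0.057 -0.998]
 [-1.     0.001  0.   ]] [ 0.48382043 -0.14465585  0.09397885] [0.22683504 0.32674671 0.52243284] [-3.14087026e-01  4.48252158e-01  1.97561428e+00 -1.78231387e-05
  7.16837613e-01 -2.56620260e-01]
[-0.05557709 -0.10519287] [ 0.03397819 -0.00045256 -0.00120073]
```

View pics/w1.png

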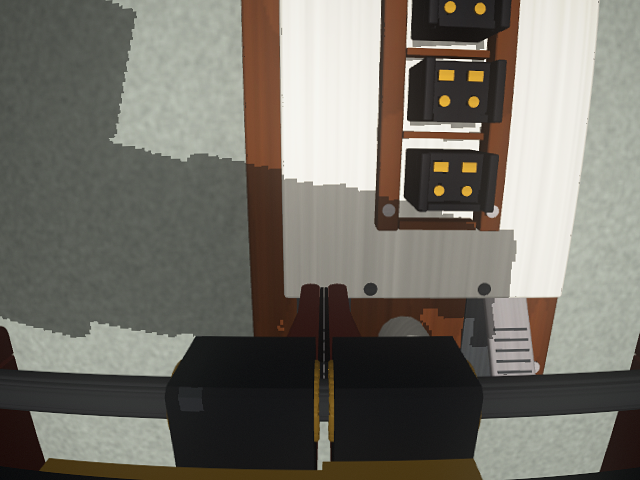

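View pics/s1.png

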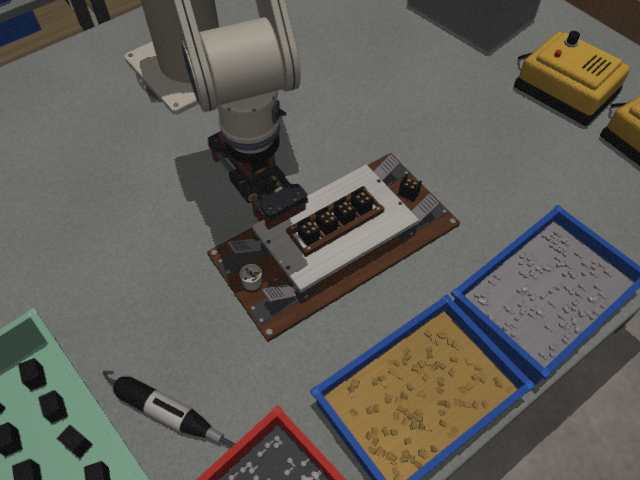

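Emit:
play_rows:
  plan:
    - [[1,0.02,0,-0.001,0],[1,0.036,0,-0.001,0],[1,0.038,0,-0.001,0],[1,0.04,0,-0.001,0],[1,0.041,0,-0.001,0],[1,0.042,0,-0.001,0],[1,0.043,0,-0.001,0],[1,0.043,0,-0.001,0],[1,0.043,0,-0.001,0]]

```text
clock: 2.45
eef_pos: [0.4839, -0.1438, 0.0507]
tcp_rot: [0.514, 0.485, -0.514, 0.486]
wrist_force: [-2.7, -4.2, 7.1]
opening: 0.0009
```

Emit:
play_rows:
  plan:
    - [[1,0.001,0,0,0],[1,0.001,0,0,0]]

```text
clock: 2.62
eef_pos: [0.4839, -0.1438, 0.0504]
tcp_rot: [0.514, 0.485, -0.514, 0.486]
wrist_force: [-5.7, -3.7, 17.2]
opening: 0.0008
```

Emit:
play_rows:
  plan:
    - [[1,0.002,0,0,0],[1,0.002,0,0,0]]

```text
clock: 2.78
eef_pos: [0.4839, -0.1439, 0.0501]
tcp_rot: [0.514, 0.485, -0.514, 0.486]
wrist_force: [-12.3, -2.2, 40.0]
opening: 0.0005
```

Emit:
play_rows:
  plan:
    - [[1,-0.003,0,0,0],[1,-0.0035,0,0,0],[1,-0.0035,0,0,0]]

```text
clock: 3.03
eef_pos: [0.484, -0.1437, 0.0515]
tcp_rot: [0.514, 0.485, -0.514, 0.486]
wrist_force: [-1.5, -3.5, 5.2]
opening: 0.0005
```

Emit:
play_rows:
  plan:
    - [[1,-0.001,0,0,0],[1,-0.001,0,0,0]]

```text
clock: 3.2
eef_pos: [0.4841, -0.1435, 0.0519]
tcp_rot: [0.514, 0.485, -0.514, 0.486]
wrist_force: [-2.1, -4.3, 3.7]
opening: 0.0003
```

Emit:
play_rows:
  plan:
    - [[1,-0.001,0,0,0],[1,-0.001,0,0,0]]

```text
clock: 3.37
eef_pos: [0.4841, -0.1433, 0.0525]
tcp_rot: [0.514, 0.485, -0.514, 0.486]
wrist_force: [0.9, -3.1, 3.8]
opening: 0.0005
```

Emit:
play_rows:
  plan:
    - [[1,-0.001,0,0,0],[1,-0.001,0,0,0]]

```text
clock: 3.53
eef_pos: [0.4836, -0.1429, 0.0532]
tcp_rot: [0.514, 0.485, -0.514, 0.486]
wrist_force: [1.3, -0.7, 1.8]
opening: 0.0004
```

Emit:
play_rows:
  plan:
    - [[1,-0.001,0,0,0],[1,-0.001,0,0,0]]

```text
clock: 3.7
eef_pos: [0.4826, -0.1427, 0.0539]
tcp_rot: [-0.514, -0.486, 0.514, -0.485]
wrist_force: [-0.1, -0.8, -0.7]
opening: 0.0004
```

Emit:
play_rows:
  plan:
    - [[1,-0.01,0,0,0],[1,-0.02,0,0,0],[1,-0.02,0,0,0],[1,-0.02,0,0,0]]

```text
clock: 4.03
eef_pos: [0.4839, -0.1432, 0.0752]
tcp_rot: [0.514, 0.485, -0.514, 0.486]
wrist_force: [-1.1, 0.4, -0.1]
opening: 0.0002
```

Emit:
play_rows:
  plan:
    - [[1,-0.02,0,0,0],[1,-0.02,0,-0.04,0],[1,-0.02,0,-0.08,0],[1,-0.02,0,-0.12,0],[1,-0.02,0,-0.16,0],[1,-0.02,0,-0.2,0],[1,-0.02,0,-0.208,0],[1,0.01,0,-0.208,0],[1,0.018,0,-0.208,0],[1,0.02,0,-0.208,0],[1,0.022,0,-0.208,0],[1,0.0225,0,-0.208,0],[1,0.023,0,-0.208,0],[1,0.023,0,-0.208,0]]

```text
clock: 5.2
eef_pos: [0.4938, 0.0648, 0.0533]
tcp_rot: [-0.514, -0.486, 0.515, -0.484]
wrist_force: [-10.3, 9.8, 32.2]
opening: 0.0004
```

Emit:
play_rows:
  plan:
    - [[1,0.001,0,0,0],[1,0.001,0,0,0]]

```text
clock: 5.37
eef_pos: [0.4939, 0.0648, 0.0532]
tcp_rot: [-0.514, -0.486, 0.515, -0.484]
wrist_force: [-14.4, 9.6, 44.6]
opening: 0.0004
```

Emit:
play_rows:
  plan:
    - [[1,-0.005,0,0,0],[1,-0.03,0,0,0],[1,-0.05,0,0.02,0],[1,-0.05,0,0.06,0],[1,-0.05,0,0.1,0],[1,-0.05,0,0.14,0],[1,-0.05,0,0.18,0],[1,-0.05,0,0.22,0],[1,-0.05,0,0.26,0],[1,-0.05,0,0.262,0],[1,-0.05,0,0.262,0],[1,-0.05,0,0.262,0]]

```text
clock: 6.37
eef_pos: [0.4792, -0.1973, 0.1]
tcp_rot: [-0.514, -0.485, 0.515, -0.484]
wrist_force: [0.2, 0.4, -0.4]
opening: 0.0005
```

```bash
python3 - <<'E'
from h import *
s=read_state();print(s["eef_pos"],s["wrist_force"],RB.T@(s["eef_pos"][:2]-PC),goto([*loc(-.054,-.158),.06]))
p,d=camera("scene");cv2.imwrite("pics/s2.png",cv2.resize(p[145:345,200:466,::-1],None,fx=3,fy=3,interpolation=cv2.INTER_CUBIC))
p,d=camera("wrist");cv2.imwrite("pics/w2.png",p[:,:,::-1])
E
```

```text
[ 0.47922961 -0.19729115  0.10000421] [ 0.16960009  0.42026404 -0.3586829 ] [-0.05716186 -0.15800422] [4.00001793e-02 3.21243103e-03 1.49530379e-05]
```

View pics/s2.png

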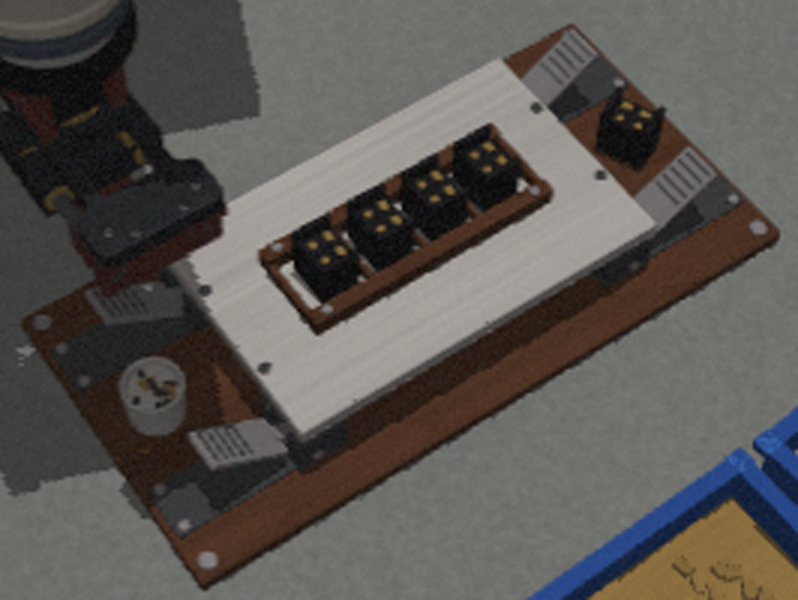

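View pics/w2.png

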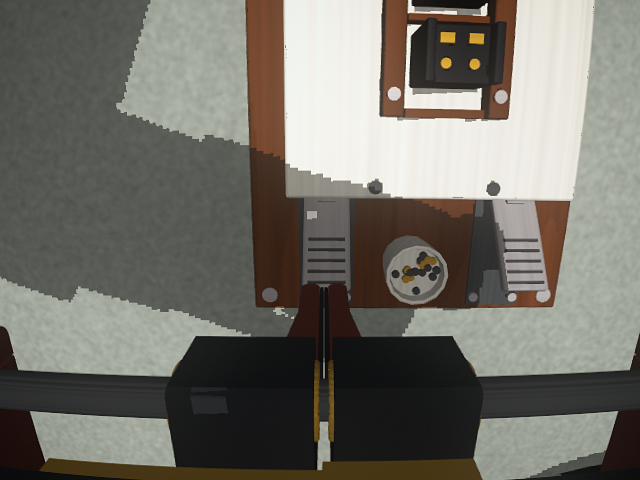

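Emit:
play_rows:
  plan:
    - [[1,0.03,0.002,0,0],[1,0.045,0.002,0,0],[1,0.049,0.002,0,0],[1,0.053,0.002,0,0],[1,0.057,0.002,0,0],[1,0.061,0.002,0,0],[1,0.065,0.002,0,0],[1,0.069,0.002,0,0],[1,0.073,0.002,0,0],[1,0.077,0.002,0,0],[1,0.079,0.002,0,0],[1,0.079,0.002,0,0]]

```text
clock: 7.47
eef_pos: [0.4825, -0.1974, 0.0209]
tcp_rot: [0.514, 0.485, -0.514, 0.486]
wrist_force: [0.2, -0.5, 2.2]
opening: 0.0007
```

Emit:
play_rows:
  plan:
    - [[1,0.002,0,0,0],[1,0.004,0,0,0],[1,0.005,0,0,0],[1,0.005,0,0,0]]

```text
clock: 7.8
eef_pos: [0.4826, -0.1974, 0.017]
tcp_rot: [0.514, 0.485, -0.514, 0.486]
wrist_force: [-1.0, -2.0, 12.1]
opening: 0.0005
```

Emit:
play_rows:
  plan:
    - [[1,0.002,0,0,0],[1,0.002,0,0,0],[1,0.002,0,0,0]]

```text
clock: 8.05
eef_pos: [0.4827, -0.1975, 0.0165]
tcp_rot: [0.514, 0.485, -0.514, 0.486]
wrist_force: [-6.7, 0.2, 31.9]
opening: 0.0006
```

Emit:
play_rows:
  plan:
    - [[1,-0.004,0,0,0],[1,-0.02,0,0,0],[1,-0.06,0,0,0],[1,-0.1,0,0,0],[1,-0.14,0,0,0],[1,-0.16,-0.04,0,0],[1,-0.16,-0.08,0,0],[1,-0.16,-0.08,0,0],[1,-0.16,-0.08,0,0]]

```text
clock: 8.8
eef_pos: [0.3998, -0.1916, 0.174]
tcp_rot: [-0.514, -0.486, 0.514, -0.485]
wrist_force: [-0.1, 0.5, 0.6]
opening: 0.0006
```

```bash
python3 - <<'E'
from h import *
s=read_state();print(s["eef_pos"],s["wrist_force"])
p,d=camera("scene");cv2.imwrite("pics/s3.png",cv2.resize(p[145:345,200:466,::-1],None,fx=3,fy=3,interpolation=cv2.INTER_CUBIC))
c=calibration("scene")
v,u=np.mgrid[145:345,200:466];px=np.c_[u.ravel(),v.ravel()].astype(float)
q=cv2.undistortPoints(px.reshape(-1,1,2),c["mtx"],np.array([c["k1"],0,0,0,0.])).reshape(-1,2)
def prof(d):
  Z=d[145:345,200:466].ravel();X=(np.c_[q,np.ones(len(q))]*Z[:,None]-c["t"])@c["R"]
  L=np.c_[(X[:,:2]-PC)@RB,X[:,2]]
  for sx in(-1,1):
   for sy in(-1,1):
    o=[]
    for y0 in np.arange(.102,.2,.008):
      m=(abs(L[:,0]-sx*.054)<.010)&(abs(L[:,1]*sy-y0)<.004)
      o.append(round(float(np.median(L[m,2]))*1e3,1) if m.any() else None)
    print(sx,sy,o)
prof(np.load("pics/scene0.npy"));prof(d)
p,d=camera("side");cv2.imwrite("pics/si3.png",cv2.resize(p[190:420,190:435,::-1],None,fx=2.6,fy=2.6,interpolation=cv2.INTER_CUBIC))
E
```

```text
[ 0.39982275 -0.19161916  0.17401303] [-0.08703295  0.46898509  0.57039026]
-1 -1 [53.0, 52.8, 35.1, 27.6, 31.3, 36.4, 14.0, 15.4, 14.7, 11.6, 11.3, 11.7, 8.0]
-1 1 [52.8, 53.4, 53.1, None, 32.4, 37.0, 42.7, 47.0, 51.3, 11.5, 11.3, 11.3, 10.1]
1 -1 [53.2, 53.0, 45.9, 27.7, 32.1, 37.3, 42.1, 14.6, 32.3, 11.7, 12.0, 12.1, 8.9]
1 1 [52.8, 53.5, 52.5, None, 32.3, 36.0, 40.9, 45.5, 50.3, 11.1, 11.2, 11.5, 9.0]
-1 -1 [53.5, 53.7, 36.4, 18.7, 256.3, 259.5, 262.8, 265.6, 268.3, 279.6, 266.7, 13.1, 9.0]
-1 1 [53.1, 52.8, 52.1, 35.9, 34.0, 37.3, 42.8, 46.2, 51.3, 11.1, 10.7, 11.4, 9.9]
1 -1 [53.6, 53.5, 43.5, 28.7, 32.2, 37.1, 42.2, 46.5, 15.5, 10.7, 11.6, 11.4, 9.5]
1 1 [52.7, 53.1, 52.9, None, 32.2, 36.6, 40.7, 44.8, 49.9, 11.8, 11.0, 11.2, 9.6]
```

View pics/s3.png

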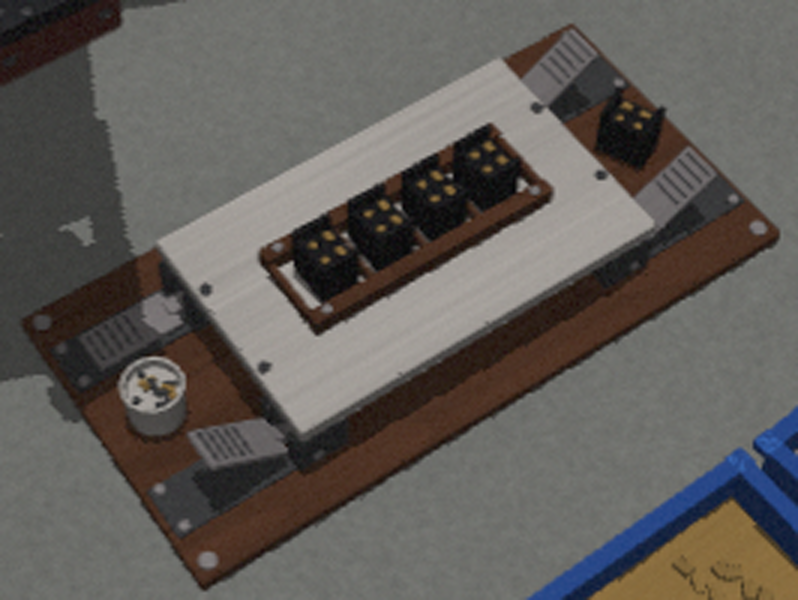

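View pics/si3.png

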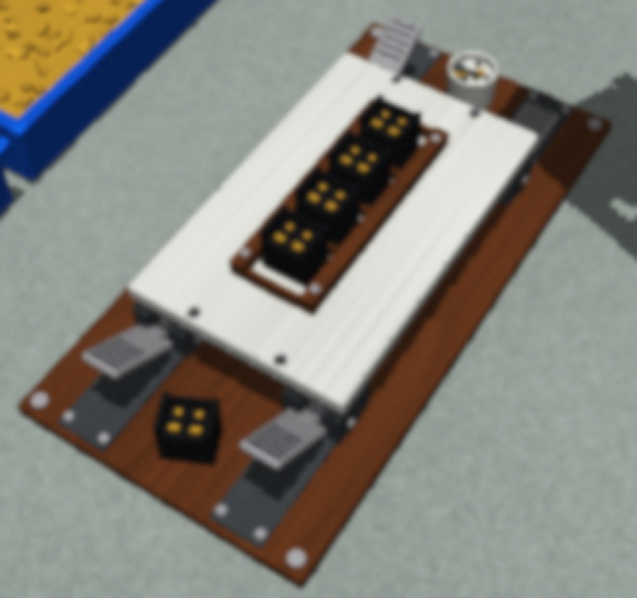

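```bash
python3 -c "
from bench import *
print(hand_in())"
```

```text
the job is handed in; nothing more can be done
None
```

The near right corner is the one that rocks. I pressed its shim lever down flat and handed the job in with the robot clear of everything, at about 9 s on the clock.

- **Finding the corner:** The near right corner dipped from about 53.6 mm to a hard stop near 50.4 mm. It gave way under roughly 4–7 N and pushed back up as I let go. For comparison I pressed the near left corner, which stayed solid at about 53.2 mm up to 45 N. I did not press the two far corners, since the rocking one was already found.
- **Pressing the shim:** The near right leaf went down to its stop, with the fingertip at 16.5–17 mm under 12–32 N.
- **Last checks:** In the final scene and side pictures that leaf lies flat and the other three stand up. Depth profiles of those three are unchanged. The plate, housings and pot look unmoved. I did not look at the screwdriver again, but the arm stayed well away from it.
- **Checks that failed or were skipped:** The final depth reading over the pressed leaf was useless because the arm blocked the view. Its flatness therefore rests on the pictures and the stop height. I did not press the near right corner again after shimming. Sideways forces of up to about 14 N showed up while pressing the corners, but I saw no movement of the plate from them.

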